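# Register the stamp block in the corner of the setting board

### The arm

A 6-joint arm with a two-finger parallel gripper is mounted at the origin on the work surface. World frame = base frame: x ahead of the robot, y to its left, z up, the work surface at z = 0. Lengths are in m, angles in rad, forces in N, time in s.
With the tool pointing down it reaches from about 0.3 to 0.75 m from the base axis. Payload 8.5 kg.
Tool frame: the origin (TCP) lies at the very end of the fingers, on their centre line; the grasp point (between the pads) lies 19 mm behind it; y points along the fingers, z is the direction in which the jaws open and shut, and the axes are right-handed (so a half turn about y gives the same grasp; the last joint's range is limited). The gripper opens to 85 mm and grips with 20 to 120 N. Pads are 22 mm wide; open, the fingers measure 114 mm over their backs; the gripper's body (76 mm by 85 mm) begins 54 mm behind the grasp point. The pads swing forward as they close: fully open they stand 13 mm farther back than shut.
Start: joints at [-1.355, 0.381, 1.297, -0, 1.464, -0.215], TCP at [0.23, -0.5, 0.231] pointing down, gripper open.
Joint ranges: [-3.11, 3.11], [-0.89, 2.33], [0.22, 2.48], [-1.42, 4.56], [0.17, 2.85], [-2.88, 2.88]. Speed limits (rad/s): [2.39, 2.39, 3.14, 3.14, 3.14, 3.14].

### API

Orientations are given as a unit quaternion [x, y, z, w].
In Python, from workcell import robot, vision gives the robot as it stands.
- The arm moves only by the tool jog_arm, never from a script. Its arguments are lists of equal length, an entry for each row: "delta_pos": the shift along the tool's x, y, z in cm, a list of three; "angular": the turn, a rotation vector about the tool's x, y, z in rad, a list of three; "grip": the finger opening in cm, from 0 to 8.54. In form: {"delta_pos": [[dx, dy, dz], ...], "angular": [[ax, ay, az], ...], "grip": [grip, ...]}. A call has 1 to 12 rows; each row is the pose to reach, as a shift and turn from the pose commanded when the call began, along the tool's axes at that moment; what a row does not reach only later rows make up. A row lasts 1/12 s, in which the tool goes at most 41.7 mm and 7.16 degrees, less where a joint would pass 70% of its speed; a pose out of reach is approached as far as the arm can. A call with a gripper value outside its range is refused whole. The fingers move at their own pace and stop on an object; "grip_force" is the grip in N (left out, the last holds). Time passes only in rows, so rows that repeat a pose let the fingers close. It gives the time, the measured TCP pose, the force and the opening at its end, in the units of the state.
- robot.state(): the state, without advancing time (a new reading comes with each control period).
- vision.camera(name): name is "side" or "top"; returns (picture, depth): 480x640x3 uint8, blue, green, red; 480x640 float32, m along the optical axis (not along the pixel's ray), 0 where there is no reading.
- vision.camera_model(name): a dict with "mtx" (3x3 intrinsics, pixels), "k1" (the pictures are not rectified: a ray, as slopes to the right and down, at radius r is drawn at 1 + k1 r^2 times it, then the intrinsics apply), "origin" and "rotation" of the camera in the world. Camera axes: x right, y down, z forward; pixel columns grow to the right and rows downward; lengths in m; the calibration is good to about 2 mm. A picture is of the moment at which its call begins. camera_model takes no time and is no camera call.
- robot.job_done(): hands the job in, once; it reports no verdict.
The state is a dict: "clock": time; "q": joint angles; "dq": joint speeds; "joint_torque": joint torques, N m; "ee_pos": TCP position; "eef_rot": TCP orientation; "force": force on the tool from outside, world axes, zero at the start; "wrist_torque": the same for the moment, N m; "grip_width": finger opening in m.
Only numpy, scipy, OpenCV 4.12 (cv2) and the standard library are available. Lean on these libraries where they do the work, as an engineer would, in place of code of your own. Each camera call takes 0.05 s, during which the arm holds its last target.

### The job

Pick up the oblong stamp block (brass base, wooden grip) and seat it flat on the setting board, tight in the corner of the two wooden fences: a long side of its base flush against the long fence and an end against the short fence. Press it gently against both fences at once (they are only tacked down and a hard shove knocks them loose) and finish still holding it pressed there, so that it can be clamped. Leave everything else on the bench where it is.

Things in the scene. Friction and masses are not known exactly. Their poses are not given: they have to be found in the camera images.
- stamp_mid (a point): Centre, 27 mm above the underside, of the oblong stamp block: brass base 76 (x) by 50 (y) by 14 mm thick, on it a centred wooden grip 62 (x) by 28 (y) mm, from 14 to 54 mm above the underside. Loose, 0.4 to 0.65 kg, stands upright on the bench. x is its long direction, z up. Pinch the grip across its 28 mm; fingertips kept above the brass pass over the fences.
- stamp: The same stamp block, the only oblong one of three brass-based blocks; origin at the centre of its underside, same axes.
- board: The setting board: plywood 240 mm (x) by 200 mm (y), 12 mm thick, fixed flat on the bench; origin at the centre of its underside (bench level), z up. Waxed, like its fences: polished brass slides on it easily (friction about 0.25). Its two fences meet at its +x, +y corner. The seated block has its long direction along board x; its centre is then at board x = 47 mm, y = 40 mm, its underside 12 mm above the bench.
- corner (a point): The inner corner of the two fences, at the board's top face (board x = 85 mm, y = 65 mm, z = 12 mm); axes as the board's.
- long_fence: The long fence: dark wooden strip 190 mm long (board x), 20 mm wide, 12 mm high above the board's top (24 mm above the bench), rigid, on the board's +y side; origin at the centre of its underside. Its inner face is at board y = 65 mm and faces board -y. It comes loose if pushed with more than 30 N.
- short_fence: The short fence: dark wooden strip 20 mm wide (board x), 150 mm long (board y), 12 mm high above the board's top, rigid, on the board's +x side; origin at the centre of its underside. Its inner face is at board x = 85 mm and faces board -x. It comes loose if pushed with more than 30 N.
- round_die: Bystander: round brass-based die, base 54 mm across and 14 mm thick, wooden knob to 56 mm high; origin under its centre.
- square_die: Bystander: square brass-based die, base 46 by 46 mm, square wooden grip 28 mm wide, 54 mm high; origin under its centre.
- mallet: Bystander: wooden mallet lying down, head 60 mm (x) by 100 mm (y) by 60 mm high, to +x of its origin, handle 24 mm thick and 150 mm long to -x; origin on the bench below the joint of head and handle.
- glue_jar: Bystander: closed jar 60 mm across, 80 mm high; origin under its centre.
- spool: Bystander: empty dark wooden spool standing up, 48 mm across, 56 mm high; origin under its centre.
- awl: Bystander: awl with wooden handle, lying, about 150 mm long along its x.
- rivet_bowl: Bystander: small steel bowl 90 mm across, 40 mm high; origin under its centre.
Mind the look-alikes: they are no part of the job. What is shaped like the stamp but pink or turquoise is not meant.

How it is judged:
At the end, for the whole second after the job is handed in: The stamp block sits flat on the board, in the corner (centre within 3 mm each way, 0.035 rad in yaw, 0.05 rad of tilt), at rest, touching both fences with more than 1 N each, and the fingers still bear on it with more than 2 N (contact force between stamp and long_fence above 1 N and contact force between stamp and short_fence above 1 N and contact force between stamp and the fingers above 2 N and x of stamp_mid in the frame of board between 0.044 and 0.05 m and y of stamp_mid in the frame of board between 0.037 and 0.043 m and z of stamp_mid in the frame of board between 0.036 and 0.042 m and angle between the x axis of stamp_mid and the x axis of board, either way round below 0.035 rad and angle between stamp_mid's own z axis and vertical below 0.05 rad and linear speed of stamp below 0.02 m/s); the arm keeps its last pose, push and grip.
It fails at once if a fence is pushed by the block with more than 30 N (contact force between stamp and long_fence above 30 N or contact force between stamp and short_fence above 30 N).
It fails at once if a fence is pushed by the robot itself with more than 30 N (contact force between any of the arm, the fingers and long_fence above 30 N or contact force between any of the arm, the fingers and short_fence above 30 N).
It fails at once if another thing on the bench is moved by more than 30 mm (distance of any of round_die, square_die, mallet, glue_jar, spool, awl, rivet_bowl from where it was at the start of the episode above 0.03 m).
It also fails if it takes over 58 s, if anything falls off the work surface, if the arm or the gripper's body presses on something with over 40 N, if the wrist force passes 120 N, or if a joint passes its speed limit or range.

## Working session

There is one attempt and no reset: what is moved stays moved. The work goes in short steps, Python scripts to look and compute and a tool call to move; the robot and the scene stay as the last step left them, time stands still between calls to the robot, and variables do not carry over. Pictures are saved under pics/ and viewed, and the job is handed in when it is done.

Besides the shell and the picture viewer there is one more tool, called as name(argument=value, ...) on one line, values as JSON. jog_arm: Moves the arm, as the interface text tells. Its arguments: {"type":"object","properties":{"delta_pos":{"type":"array"},"angular":{"type":"array"},"grip":{"type":"array"},"grip_force":{"type":"number"}},"required":["delta_pos","angular","grip"]}

```bash
ls; mkdir -p pics; python3 - <<'E'
from workcell import robot, vision
import cv2,numpy as np
print(robot.state())
for n in ("top","side"):
    p,d=vision.camera(n); cv2.imwrite(f"pics/{n}0.png",p); np.save(f"pics/{n}0.npy",d); print(n,vision.camera_model(n))
E
```

```text
pics
{'clock': 0.0, 'q': array([-1.35532399e+00,  3.81184045e-01,  1.29830034e+00,  2.23791621e-05,
        1.46358997e+00, -2.15323797e-01]), 'dq': array([ 0.0005658 , -0.00206576,  0.00102176,  0.00148244, -0.00029656,
       -0.00090902]), 'joint_torque': array([-7.64628148e-04, -4.48467457e+01, -2.31280231e+01, -1.98432772e-04,
        4.76850400e-03,  4.60029327e-06]), 'ee_pos': array([ 0.22960115, -0.49944615,  0.23070485]), 'eef_rot': array([-0.15112569,  0.69129038, -0.69024266,  0.15114135]), 'force': array([-0.83230323, -0.89770012,  0.33218436]), 'wrist_torque': array([0.06762568, 0.01545639, 0.00406136]), 'grip_width': 0.0853712544957135}
top {'mtx': array([[471.22487764,   0.        , 319.2110055 ],
       [  0.        , 471.22487764, 239.8441267 ],
       [  0.        ,   0.        ,   1.        ]]), 'k1': 0.026018277947657018, 'origin': array([0.48357531, 0.06603965, 1.09438387]), 'rotation': array([-0.69794099,  0.71460106, -0.0408676 ,  0.0235274 ])}
side {'mtx': array([[443.71016512,   0.        , 319.17948583],
       [  0.        , 443.71016512, 236.77508693],
       [  0.        ,   0.        ,   1.        ]]), 'k1': -0.08498331155050314, 'origin': array([0.27246418, 0.81874905, 0.81057354]), 'rotation': array([-0.19251967,  0.8973196 , -0.39063608,  0.07181333])}
```

View pics/top0.png

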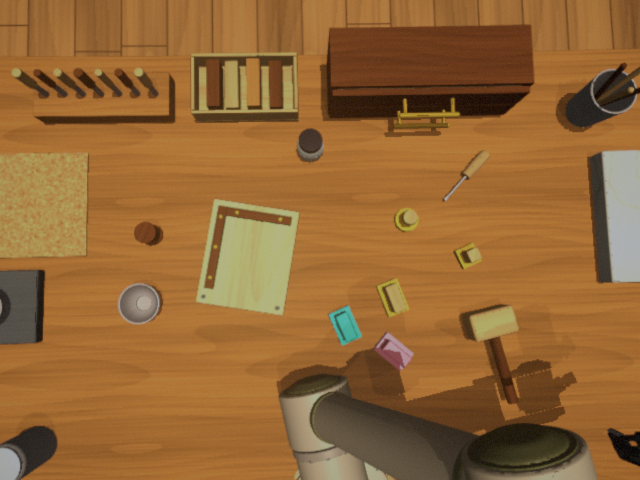

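View pics/side0.png

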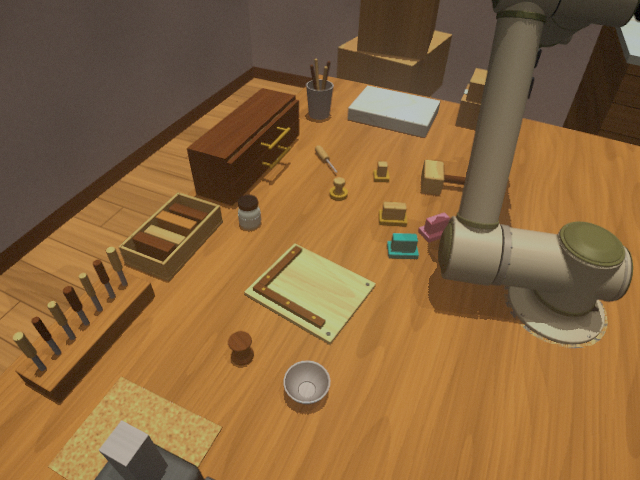

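Candidates shaped like the stamp in the top view are the brass and wood block at (393,297), the turquoise one at (345,326) and the pink one at (395,350). The square die is at (468,256) and the round die at (406,219). The block at (393,297) is the only oblong one with a brass base. I'll confirm it and the board in enlarged crops.

```bash
python3 - <<'E'
import cv2
p=cv2.imread("pics/top0.png")
a=cv2.resize(p[270:330,360:430],None,fx=10,fy=10,interpolation=cv2.INTER_CUBIC)[:600]
cv2.imwrite("pics/c_st.png",a)
b=cv2.resize(p[190:325,185:315],None,fx=4.4,fy=4.4,interpolation=cv2.INTER_CUBIC)
cv2.imwrite("pics/c_bd.png",b)
s=cv2.imread("pics/side0.png")
cv2.imwrite("pics/c_ss.png",cv2.resize(s[190:240,360:430],None,fx=10,fy=10,interpolation=cv2.INTER_CUBIC))
E
```

```text
(no output)
```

View pics/c_st.png

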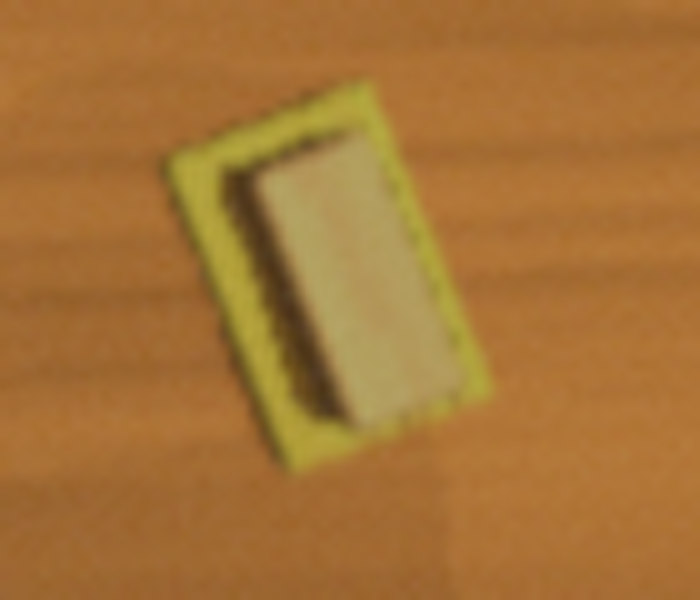

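View pics/c_bd.png

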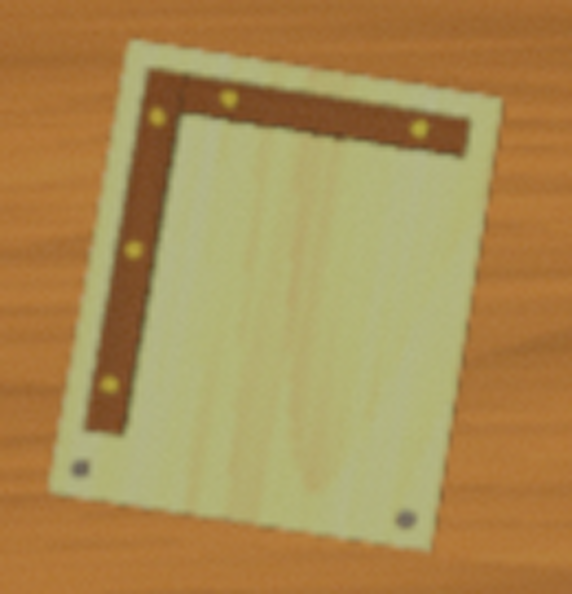

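View pics/c_ss.png

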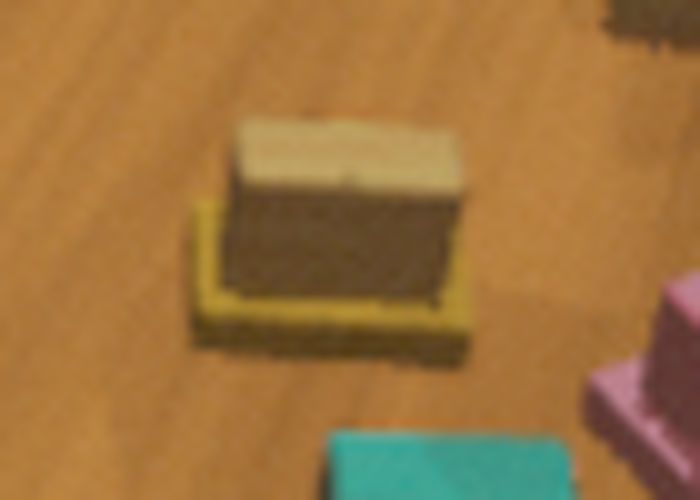

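The crops confirm it: brass base and wooden grip at (393,297). The board's +x,+y corner is at about (215,200), with the fences on the left (long) and top (short).

```bash
cat > h.py <<'E'
import numpy as np,cv2
from scipy.spatial.transform import Rotation as R
def ray(m,uv):
    K=m['mtx'];uv=np.atleast_2d(np.array(uv,float))
    p=cv2.undistortPoints(uv[:,None,:],K,np.array([m['k1'],0,0,0,0.]))[:,0]
    d=np.c_[p,np.ones(len(p))]
    return R.from_quat(m['rotation']).apply(d)
def onplane(m,uv,z):
    d=ray(m,uv);o=m['origin'];return o+d*((z-o[2])/d[:,2])[:,None]
def proj(m,P):
    c=R.from_quat(m['rotation']).inv().apply(np.atleast_2d(P)-m['origin'])
    s=c[:,:2]/c[:,2:];s=s*(1+m['k1']*(s**2).sum(1))[:,None]
    return s@np.diag([m['mtx'][0,0],m['mtx'][1,1]])+m['mtx'][:2,2]
def fit(loc,W):
    a=loc-loc.mean(0);b=W[:,:2]-W[:,:2].mean(0)
    th=np.arctan2((a[:,0]*b[:,1]-a[:,1]*b[:,0]).sum(),(a*b).sum())
    c,s=np.cos(th),np.sin(th);t=W[:,:2].mean(0)-np.array([[c,-s],[s,c]])@loc.mean(0)
    return th,t,W[:,:2]-(loc@np.array([[c,-s],[s,c]]).T+t)
E
python3 - <<'E'
from h import *
from workcell import robot,vision
m=vision.camera_model("top");d=np.load("pics/top0.npy")
S=(np.array([(168,158),(372,82),(492,397),(290,472)])+.5)/10-.5+[360,270]
W=onplane(m,S,.014)
print("sizes",np.linalg.norm(np.roll(W,-1,0)-W,axis=1))
th,t,r=fit(np.array([(38,25),(38,-25),(-38,-25),(-38,25)])/1e3,W);print("stamp",th,t,r*1e3)
G=(np.array([(255,180),(355,132),(465,390),(360,430)])+.5)/10-.5+[360,270]
W=onplane(m,G,.054);print("grip sizes",np.linalg.norm(np.roll(W,-1,0)-W,axis=1))
print("grip",fit(np.array([(31,14),(31,-14),(-31,-14),(-31,14)])/1e3,W)[:2])
B=(np.array([(130,40),(502,98),(432,550),(50,492)])+.5)/4.4-.5+[185,190]
W=onplane(m,B,.012);print("bsizes",np.linalg.norm(np.roll(W,-1,0)-W,axis=1))
thb,tb,r=fit(np.array([(120,100),(120,-100),(-120,-100),(-120,100)])/1e3,W);print("board",thb,tb,r*1e3)
F=(np.array([(180,114),(464,157),(125,434)])+.5)/4.4-.5+[185,190]
W=onplane(m,F,.024)[:,:2];print("fence inner pts in board",(W-tb)@np.array([[np.cos(thb),-np.sin(thb)],[np.sin(thb),np.cos(thb)]]))
# depth check
for n,uv in (("grip",(396,295)),("board",(250,260)),("bench",(330,260))):
    z=d[uv[1],uv[0]];q=ray(m,uv)[0];print(n,m['origin']+q*z)
# side check: project stamp corners
ms=vision.camera_model("side");c,s=np.cos(th),np.sin(th)
X=[[*(np.array([[c,-s],[s,c]])@np.array(l)+t),.054] for l in ((.031,.014),(.031,-.014),(-.031,-.014),(-.031,.014))]
print("side proj grip top",((proj(ms,X)-[360,190])*10).round())
c,s=np.cos(thb),np.sin(thb)
X=[[*(np.array([[c,-s],[s,c]])@np.array(l)+tb),.012] for l in ((.12,.1),(.12,-.1),(-.12,-.1),(-.12,.1))]
print("side proj board",proj(ms,X).round(1))
E
```

```text
sizes [0.05018217 0.07617389 0.04936881 0.07595649]
stamp 0.330910482613012 [ 0.44667155 -0.12602642] [[ 0.0293398   0.18276784]
 [-0.01582356 -0.0252418 ]
 [-0.26516941  0.16674208]
 [ 0.25165316 -0.32426812]]
grip sizes [0.02462337 0.06097484 0.02481255 0.05887691]
grip (np.float64(0.3674700009138185), array([ 0.44658705, -0.12508693]))
bsizes [0.19750999 0.2380381  0.1983987  0.23809556]
board -0.17544304809443012 [0.54841768 0.20203455] [[-1.0020639  -0.97238005]
 [-0.86258276  1.53195485]
 [ 0.9532015   0.5297168 ]
 [ 0.91144516 -1.0892916 ]]
fence inner pts in board [[ 0.08317564  0.06419285]
 [ 0.08353097 -0.08444432]
 [-0.08353735  0.06401047]]
grip [ 0.45258204 -0.12736062  0.05005639]
board [0.53956407 0.19817889 0.00896417]
bench [ 5.35647942e-01  1.40076446e-02 -1.00496616e-04]
side proj grip top [[228. 178.]
 [226. 113.]
 [452. 129.]
 [458. 194.]]
side proj board [[242.6 292.1]
 [293.5 243. ]
 [375.1 283.2]
 [329.7 342.4]]
```

```bash
cat >> h.py <<'E'
def tool(yaw_x):  # stamp long axis yaw -> candidate tool rotations (y down, z = +-stamp y)
    out=[]
    for s in (1,-1):
        z=s*np.array([-np.sin(yaw_x),np.cos(yaw_x),0]);y=np.array([0,0,-1.]);x=np.cross(y,z)
        out.append(R.from_matrix(np.c_[x,y,z]))
    return out
def move(p0,r0,p1,r1):
    return r0.inv().apply(np.array(p1)-p0)*100,(r0.inv()*r1).as_rotvec()
E
python3 - <<'E'
from h import *
from workcell import robot
s=robot.state();r=R.from_quat(s['eef_rot']);print(r.as_matrix().round(3))
p0=np.array([.23,-.5,.231])
for rt in tool(.335):
    print(move(p0,r,[.4467,-.1258,.10],rt))
    print(move(p0,r,[.4467,-.1258,.02],rt))
E
```

```text
[[-0.909 -0.     0.418]
 [-0.418  0.001 -0.909]
 [-0.    -1.    -0.001]]
(array([-35.31204881,  13.14204544, -24.93594095]), array([-3.47227826e-04, -3.04582099e+00, -1.96464659e-03]))
(array([-35.30973552,  21.14203859, -24.92573132]), array([-3.47227826e-04, -3.04582099e+00, -1.96464659e-03]))
(array([-35.31204881,  13.14204544, -24.93594095]), array([ 0.00128907,  0.09577101, -0.00022783]))
(array([-35.30973552,  21.14203859, -24.92573132]), array([ 0.00128907,  0.09577101, -0.00022783]))
```

jog_arm(delta_pos=[[-1.5,0,-1],[-4,0.5,-3],[-7.5,1.5,-5.3],[-11,2.5,-7.8],[-14.5,4,-10.3],[-18,5,-12.8],[-21.5,6,-15.2],[-25,8,-17.7],[-28.5,9,-20.2],[-31.5,10,-22.2],[-34,11,-24],[-35.3,11,-24.9]], angular=[[0,0.01,0],[0,0.02,0],[0,0.03,0],[0,0.04,0],[0,0.05,0],[0,0.06,0],[0,0.07,0],[0,0.08,0],[0,0.09,0],[0,0.096,0],[0,0.096,0],[0,0.096,0]], grip=[6,6,6,6,6,6,6,6,6,6,6,6], grip_force=40)

```text
clock: 1.1
ee_pos: [0.4466, -0.1223, 0.1195]
eef_rot: [-0.119, 0.698, -0.696, 0.118]
force: [0.0, -1.4, 0.0]
grip_width: 0.0599
```

```bash
python3 - <<'E'
from h import *
from workcell import robot,vision
for n in("top","side"):
    p,d=vision.camera(n)
    x,y=(340,240) if n=="top" else (330,110)
    cv2.imwrite(f"pics/{n}1.png",cv2.resize(p[y:y+150,x:x+200],None,fx=4,fy=4))
s=robot.state();print(s['clock'],s['ee_pos'],s['force'],s['grip_width'])
r=R.from_quat(s['eef_rot']);print(move(s['ee_pos'],r,[.4467,-.1258,.02],tool(.335)[1]))
E
```

```text
1.2 [ 0.44701875 -0.12314617  0.12048406] [-0.12908892  0.49107696  0.73113122] 0.059826325624910984
(array([ 0.10789415, 10.04806181,  0.25830686]), array([0.00185466, 0.00426121, 0.00104696]))
```

View pics/side1.png

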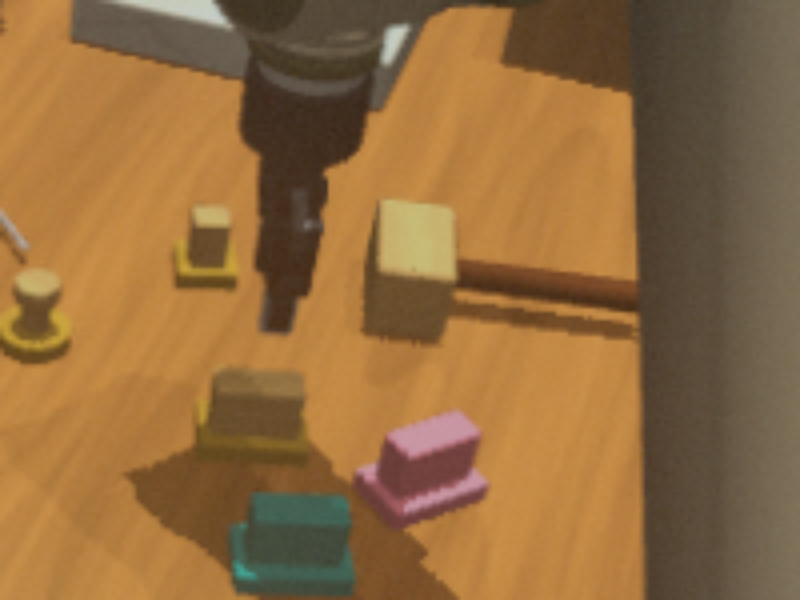

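jog_arm(delta_pos=[[0,2,0],[0,4,0],[0,4,0],[0,4,0]], angular=[[0,0,0],[0,0,0],[0,0,0],[0,0,0]], grip=[6,6,6,6])

```text
clock: 1.53
ee_pos: [0.446, -0.1266, 0.0812]
eef_rot: [-0.118, 0.698, -0.697, 0.117]
force: [-0.7, 0.5, 1.7]
grip_width: 0.06
```

```bash
python3 - <<'E'
from h import *
from workcell import robot,vision
for n in("top","side"):
    p,d=vision.camera(n)
    x,y=(340,240) if n=="top" else (330,110)
    cv2.imwrite(f"pics/{n}2.png",cv2.resize(p[y:y+150,x:x+200],None,fx=4,fy=4))
s=robot.state();print(s['clock'],s['ee_pos'],s['force'],s['grip_width'])
r=R.from_quat(s['eef_rot']);print(move(s['ee_pos'],r,[.4467,-.1258,.02],tool(.335)[1]))
E
```

```text
1.6333 [ 0.44670875 -0.12678963  0.08225072] [ 1.52689166  0.50619577 -0.05215757] 0.06017189988452539
(array([-0.02659714,  6.22499904, -0.09998954]), array([-0.00099809, -0.00091034, -0.00080712]))
```

View pics/side2.png

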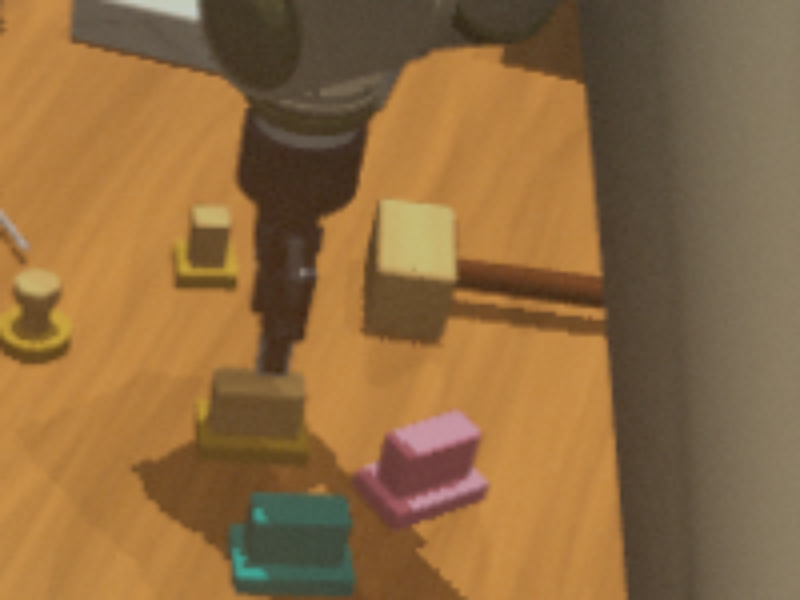

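View pics/top2.png

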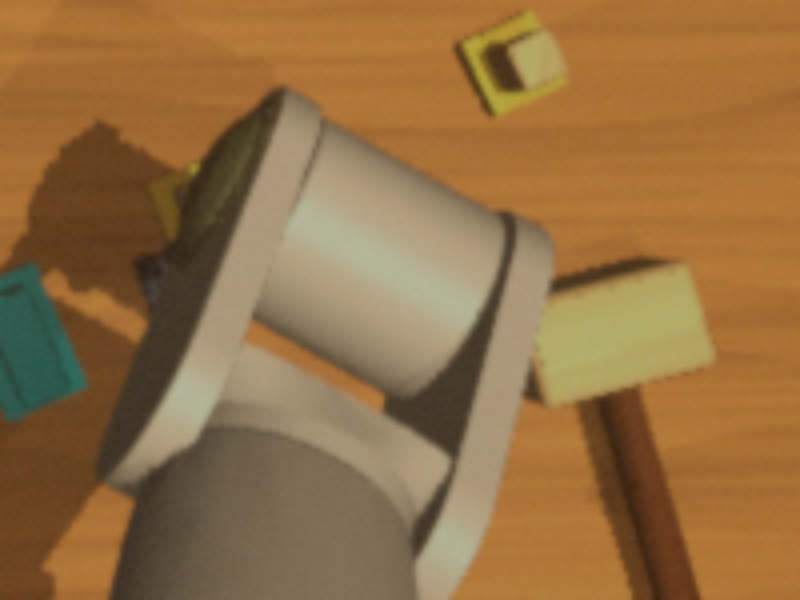

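```bash
python3 - <<'E'
from h import *
from workcell import robot,vision
ms=vision.camera_model("side");p=np.array([.4467,-.1268,.0823])
n=np.array([-np.sin(.335),np.cos(.335),0])
for o in (-.03,-.042,.03,.042):
  for dz in (0,.006): print(o,dz,((proj(ms,p+n*o+[0,0,dz])-[330,110])*4).round())
print(((proj(ms,[[.4467,-.126,.054]])-[330,110])*4).round())
E
```

```text
-0.03 0 [[260. 321.]]
-0.03 0.006 [[261. 314.]]
-0.042 0 [[259. 310.]]
-0.042 0.006 [[261. 303.]]
0.03 0 [[265. 376.]]
0.03 0.006 [[266. 369.]]
0.042 0 [[265. 387.]]
0.042 0.006 [[267. 380.]]
[[256. 381.]]
```

jog_arm(delta_pos=[[0,2,-0.1],[0,4,-0.1],[0,5.5,-0.1],[0,6,-0.1],[0,6.1,-0.1],[0,6.1,-0.1]], angular=[[0,0,0],[0,0,0],[0,0,0],[0,0,0],[0,0,0],[0,0,0]], grip=[6,6,6,6,6,6])

```text
clock: 2.13
ee_pos: [0.4465, -0.1255, 0.0211]
eef_rot: [0.117, -0.697, 0.697, -0.118]
force: [-0.4, 0.5, 0.6]
grip_width: 0.0601
```

jog_arm(delta_pos=[[0,0,0],[0,0,0],[0,0,0],[0,0,0],[0,0,0],[0,0,0],[0,0,0],[0,0,0],[0,0,0],[0,0,0]], angular=[[0,0,0],[0,0,0],[0,0,0],[0,0,0],[0,0,0],[0,0,0],[0,0,0],[0,0,0],[0,0,0],[0,0,0]], grip=[5,4,3,2.4,2.4,2.4,2.4,2.4,2.4,2.4], grip_force=40)

```text
clock: 2.97
ee_pos: [0.4467, -0.1256, 0.0212]
eef_rot: [0.117, -0.697, 0.698, -0.118]
force: [-0.4, -1.0, 6.8]
grip_width: 0.0274
```

```bash
python3 - <<'E'
from h import *
from workcell import robot,vision
p,d=vision.camera("side");x,y=330,110
cv2.imwrite("pics/side3.png",cv2.resize(p[y:y+150,x:x+200],None,fx=4,fy=4))
s=robot.state();print(s['clock'],s['ee_pos'],s['force'],s['grip_width'],s['q'])
r=R.from_quat(s['eef_rot']).as_matrix();print(r.round(4))
E
```

```text
3.0167 [ 0.44671211 -0.1256127   0.02122195] [-1.51825939 -1.12173605  6.86077953] 0.027452405029390364 [-5.29999887e-01  5.20158998e-01  1.81672581e+00 -2.79284470e-04
  8.02396559e-01  7.06104132e-01]
[[-0.9444  0.0019  0.3287]
 [-0.3287 -0.0013 -0.9444]
 [-0.0013 -1.      0.0019]]
```

View pics/side3.png

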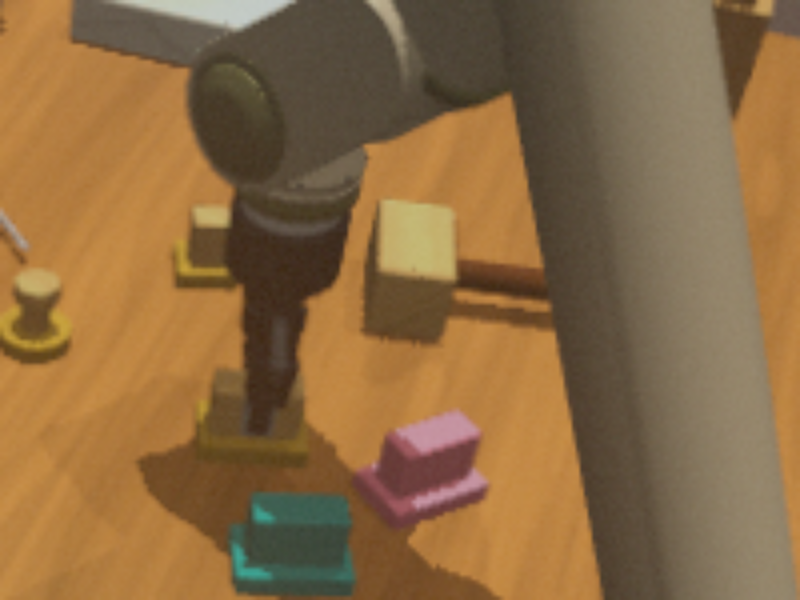

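jog_arm(delta_pos=[[0,-0.5,0],[0,-2,0],[0,-5,0],[0,-8,0],[0,-10,0],[0,-10,0],[0,-10,0]], angular=[[0,0,0],[0,0,0],[0,0,0],[0,0,0],[0,0,0],[0,0,0],[0,0,0]], grip=[2.4,2.4,2.4,2.4,2.4,2.4,2.4], grip_force=60)

```text
clock: 3.6
ee_pos: [0.4458, -0.1249, 0.1202]
eef_rot: [0.118, -0.697, 0.697, -0.118]
force: [-1.3, 0.6, -7.1]
grip_width: 0.0275
```

```bash
python3 - <<'E'
from h import *
from workcell import robot,vision
p,d=vision.camera("side");x,y=330,60
cv2.imwrite("pics/side4.png",cv2.resize(p[y:y+150,x:x+200],None,fx=4,fy=4))
s=robot.state();print(s['clock'],s['ee_pos'],s['force'],s['grip_width'],s['wrist_torque'])
r=R.from_quat(s['eef_rot'])
th=-.1755;tb=np.array([.5484,.2020]);M=np.array([[np.cos(th),-np.sin(th)],[np.sin(th),np.cos(th)]])
t=M@[.036,.029]+tb;print("target",t,move(s['ee_pos'],r,[*t,.12],tool(th)[1]))
E
```

```text
3.65 [ 0.44527954 -0.12460438  0.11916212] [-0.91141616 -0.68184329 -6.85450535] 0.02703948281942598 [0.02211005 0.04899488 0.06065342]
target [0.58891043 0.22426892] (array([-25.02980314,  -0.07085066, -28.23003975]), array([0.00132978, 0.51033633, 0.00185131]))
```

View pics/side4.png

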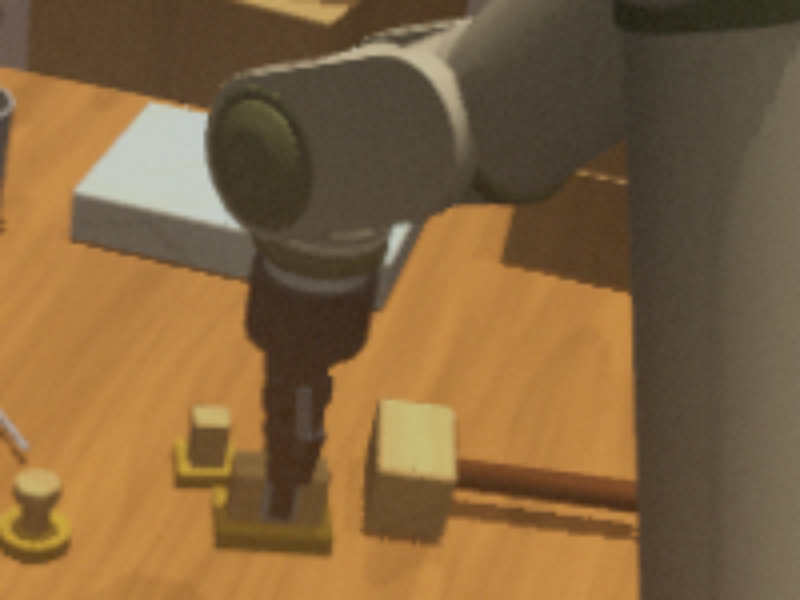

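jog_arm(delta_pos=[[-1,0,-1.1],[-3,0,-3.3],[-6,0,-6.6],[-9,0,-10],[-12,0,-13.4],[-15,0,-16.8],[-18,0,-20.2],[-20.5,0,-23],[-22.5,0,-25.3],[-24,0,-27],[-24.8,0,-28],[-25,0,-28.2]], angular=[[0,0.02,0],[0,0.06,0],[0,0.12,0],[0,0.18,0],[0,0.24,0],[0,0.3,0],[0,0.36,0],[0,0.42,0],[0,0.46,0],[0,0.5,0],[0,0.51,0],[0,0.51,0]], grip=[2.4,2.4,2.4,2.4,2.4,2.4,2.4,2.4,2.4,2.4,2.4,2.4])

```text
clock: 4.65
ee_pos: [0.5888, 0.2257, 0.1169]
eef_rot: [-0.059, -0.704, 0.705, 0.063]
force: [-0.8, -0.9, -6.3]
grip_width: 0.027
```

jog_arm(delta_pos=[[0,0,0],[0,2,0],[0,4,0],[0,6,0],[0,6,0],[0,6,0]], angular=[[0,0,0],[0,0,0],[0,0,0],[0,0,0],[0,0,0],[0,0,0]], grip=[2.4,2.4,2.4,2.4,2.4,2.4])

```text
clock: 5.15
ee_pos: [0.5888, 0.2221, 0.0591]
eef_rot: [-0.061, -0.704, 0.705, 0.063]
force: [-0.4, 0.9, -5.8]
grip_width: 0.0272
```

```bash
python3 - <<'E'
from h import *
from workcell import robot,vision
p,d=vision.camera("side");x,y=210,200
cv2.imwrite("pics/side5.png",cv2.resize(p[y:y+150,x:x+200],None,fx=4,fy=4,interpolation=cv2.INTER_CUBIC))
p,d=vision.camera("top");x,y=170,180
cv2.imwrite("pics/top5.png",cv2.resize(p[y:y+150,x:x+200],None,fx=4,fy=4,interpolation=cv2.INTER_CUBIC))
s=robot.state();print(s['clock'],s['ee_pos'],s['force'],s['grip_width'],s['wrist_torque'])
r=R.from_quat(s['eef_rot']);print(r.as_matrix().round(4))
th=-.1755;tb=np.array([.5484,.2020]);M=np.array([[np.cos(th),-np.sin(th)],[np.sin(th),np.cos(th)]])
t=M@[.036,.029]+tb;print("target",t,move(s['ee_pos'],r,[*t,.033],tool(th)[1]))
E
```

```text
5.25 [0.59009599 0.22283649 0.06134465] [ 0.88788651 -0.65006961 -6.05085048] 0.027375252528945865 [ 0.04342526 -0.00076264  0.02181587]
[[-9.846e-01  1.400e-03 -1.749e-01]
 [ 1.749e-01  2.000e-04 -9.846e-01]
 [-1.300e-03 -1.000e+00 -4.000e-04]]
target [0.58891043 0.22426892] (array([ 0.14549588,  2.83432474, -0.11916065]), array([ 0.00040201, -0.00029858, -0.00131069]))
```

View pics/side5.png

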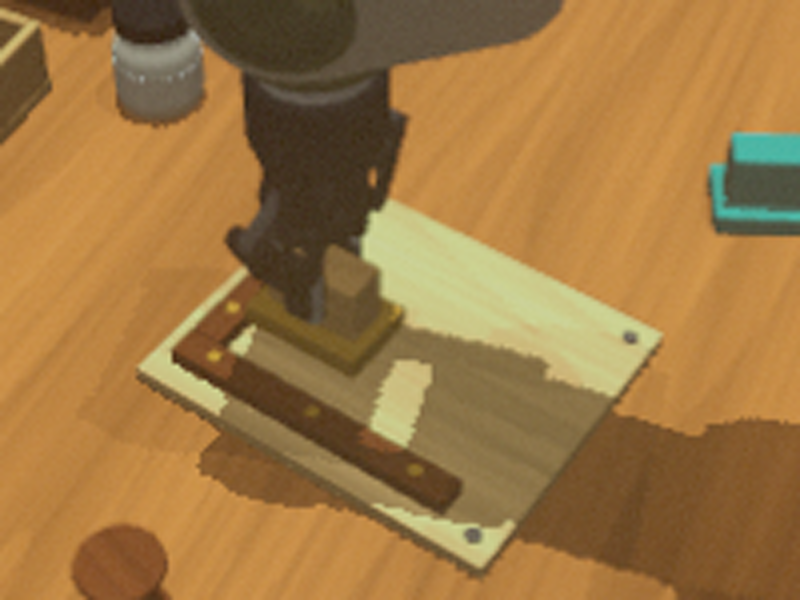

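View pics/top5.png

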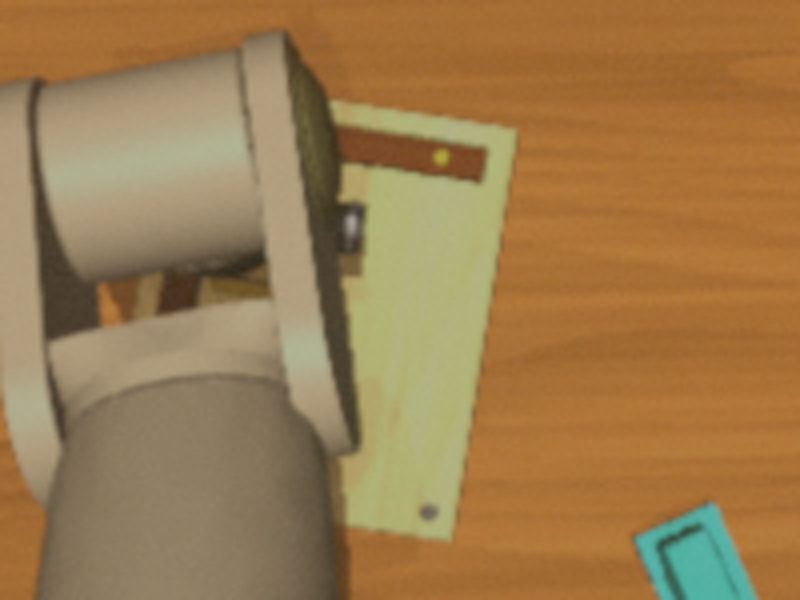

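```bash
python3 - <<'E'
from h import *
from workcell import vision
ms=vision.camera_model("side")
th=-.1755;tb=np.array([.5484,.2020]);M=np.array([[np.cos(th),-np.sin(th)],[np.sin(th),np.cos(th)]])
f=lambda uv,z:((onplane(ms,np.array(uv)/4+[210,200],z)[:,:2]-tb)@M*1e3).round(1)
print("stamp brass top(-x+y,-x-y)",f([(355,360),(402,312)],.054))
print("board corners ++,+-,--,-+ seen",f([(138,370),(662,335),(482,570)],.012))
print("fence top inner corner, short fence end -, long fence end inner",f([(228,352),(463,484)],.024))
E
```

```text
stamp brass top(-x+y,-x-y) [[-3.9 48.8]
 [-5.2  4.9]]
board corners ++,+-,--,-+ seen [[ 115.6   98.6]
 [-121.6  -98.9]
 [-121.6   99.3]]
fence top inner corner, short fence end -, long fence end inner [[ 74.5  65.6]
 [-87.5  66.1]]
```

jog_arm(delta_pos=[[0,1,0],[0,1.8,0],[0,2.2,0],[0,2.4,0],[0,2.4,0],[0,2.4,0]], angular=[[0,0,0],[0,0,0],[0,0,0],[0,0,0],[0,0,0],[0,0,0]], grip=[2.4,2.4,2.4,2.4,2.4,2.4])

```text
clock: 5.75
ee_pos: [0.5897, 0.2234, 0.0364]
eef_rot: [0.062, 0.704, -0.704, -0.062]
force: [0.2, 0.1, -5.8]
grip_width: 0.0274
```

jog_arm(delta_pos=[[0,0.05,0],[0,0.1,0],[0,0.15,0],[0,0.2,0],[0,0.2,0]], angular=[[0,0,0],[0,0,0],[0,0,0],[0,0,0],[0,0,0]], grip=[2.4,2.4,2.4,2.4,2.4])

```text
clock: 6.17
ee_pos: [0.5895, 0.2234, 0.0343]
eef_rot: [-0.062, -0.704, 0.704, 0.062]
force: [-0.7, -0.3, -6.9]
grip_width: 0.0268
```

jog_arm(delta_pos=[[0,0.03,0],[0,0.06,0],[0,0.1,0],[0,0.1,0]], angular=[[0,0,0],[0,0,0],[0,0,0],[0,0,0]], grip=[2.4,2.4,2.4,2.4])

```text
clock: 6.5
ee_pos: [0.5896, 0.2234, 0.0334]
eef_rot: [0.062, 0.704, -0.704, -0.062]
force: [-0.4, -0.4, -5.8]
grip_width: 0.0274
```

jog_arm(delta_pos=[[0,0.03,0],[0,0.05,0],[0,0.05,0]], angular=[[0,0,0],[0,0,0],[0,0,0]], grip=[2.4,2.4,2.4])

```text
clock: 6.75
ee_pos: [0.5898, 0.2234, 0.0333]
eef_rot: [0.062, 0.704, -0.704, -0.062]
force: [-1.4, 0.4, 0.1]
grip_width: 0.0271
```

jog_arm(delta_pos=[[0,0,-0.1],[0,0,-0.2],[0,0,-0.3],[0,0,-0.4],[0,0,-0.5],[0,0,-0.5]], angular=[[0,0,0],[0,0,0],[0,0,0],[0,0,0],[0,0,0],[0,0,0]], grip=[2.4,2.4,2.4,2.4,2.4,2.4])

```text
clock: 7.25
ee_pos: [0.5909, 0.2284, 0.0333]
eef_rot: [0.062, 0.704, -0.704, -0.061]
force: [0.4, -1.1, 5.2]
grip_width: 0.0274
```

jog_arm(delta_pos=[[-0.1,0,0],[-0.2,0,0],[-0.3,0,0],[-0.4,0,0],[-0.5,0,0],[-0.5,0,0]], angular=[[0,0,0],[0,0,0],[0,0,0],[0,0,0],[0,0,0],[0,0,0]], grip=[2.4,2.4,2.4,2.4,2.4,2.4])

```text
clock: 7.75
ee_pos: [0.5954, 0.228, 0.0333]
eef_rot: [0.062, 0.705, -0.704, -0.062]
force: [-1.7, 1.1, 6.1]
grip_width: 0.0274
```

```bash
python3 - <<'E'
from h import *
from workcell import robot,vision
p,d=vision.camera("side");x,y=240,230
cv2.imwrite("pics/side6.png",cv2.resize(p[y:y+100,x:x+130],None,fx=6,fy=6,interpolation=cv2.INTER_CUBIC))
s=robot.state();print(s['clock'],s['ee_pos'],s['force'],s['grip_width'],s['wrist_torque'])
th=-.1755;tb=np.array([.5484,.2020]);M=np.array([[np.cos(th),-np.sin(th)],[np.sin(th),np.cos(th)]])
print((s['ee_pos'][:2]-tb)@M)
print(R.from_quat(s['eef_rot']).as_matrix().round(4))
E
```

```text
7.8 [0.59533389 0.2279665  0.03331763] [-2.61188614  0.39186409  6.3173973 ] 0.02751342462539216 [-0.168875    0.2720089  -0.03141075]
[0.04167919 0.03376231]
[[-9.847e-01  3.000e-04 -1.743e-01]
 [ 1.743e-01  1.000e-03 -9.847e-01]
 [-2.000e-04 -1.000e+00 -1.000e-03]]
```

View pics/side6.png

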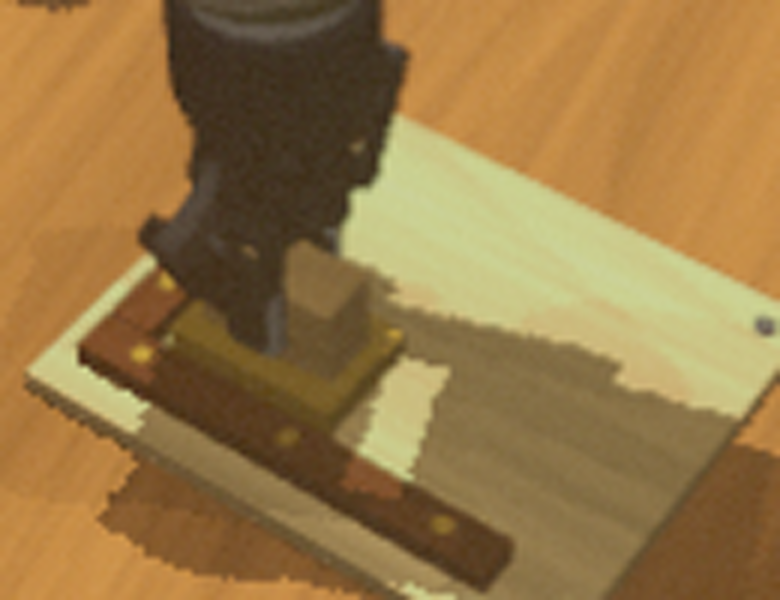

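jog_arm(delta_pos=[[0,-0.03,-0.1],[0,-0.03,-0.2],[0,-0.03,-0.3],[0,-0.03,-0.3]], angular=[[0,0,0],[0,0,0],[0,0,0],[0,0,0]], grip=[2.4,2.4,2.4,2.4])

```text
clock: 8.13
ee_pos: [0.5961, 0.2305, 0.0333]
eef_rot: [0.062, 0.704, -0.704, -0.062]
force: [0.4, -3.1, 4.5]
grip_width: 0.0274
```

jog_arm(delta_pos=[[0,0,-0.05],[0,0,-0.1],[0,0,-0.1]], angular=[[0,0,0],[0,0,0],[0,0,0]], grip=[2.4,2.4,2.4])

```text
clock: 8.38
ee_pos: [0.5963, 0.2313, 0.0333]
eef_rot: [-0.062, -0.704, 0.704, 0.062]
force: [-1.8, -2.4, 5.1]
grip_width: 0.0274
```

jog_arm(delta_pos=[[0,0,-0.03],[0,0,-0.05],[0,0,-0.05]], angular=[[0,0,0],[0,0,0],[0,0,0]], grip=[2.4,2.4,2.4])

```text
clock: 8.63
ee_pos: [0.5964, 0.2318, 0.0333]
eef_rot: [-0.062, -0.704, 0.704, 0.062]
force: [-0.5, -2.0, 5.9]
grip_width: 0.0272
```

jog_arm(delta_pos=[[0,-0.03,-0.02],[0,-0.03,-0.05],[0,-0.03,-0.05]], angular=[[0,0,0],[0,0,0],[0,0,0]], grip=[2.4,2.4,2.4])

```text
clock: 8.88
ee_pos: [0.5963, 0.2323, 0.0333]
eef_rot: [-0.062, -0.704, 0.704, 0.062]
force: [0.4, -2.4, 2.8]
grip_width: 0.0272
```

jog_arm(delta_pos=[[0,0,-0.02],[0,0,-0.05],[0,0,-0.05]], angular=[[0,0,0],[0,0,0],[0,0,0]], grip=[2.4,2.4,2.4])

```text
clock: 9.13
ee_pos: [0.5963, 0.2329, 0.0333]
eef_rot: [0.062, 0.704, -0.704, -0.062]
force: [-0.1, -1.8, 2.2]
grip_width: 0.0274
```

jog_arm(delta_pos=[[0,0,-0.02],[0,0,-0.05],[0,0,-0.05]], angular=[[0,0,0],[0,0,0],[0,0,0]], grip=[2.4,2.4,2.4])

```text
clock: 9.38
ee_pos: [0.5963, 0.2334, 0.0333]
eef_rot: [0.062, 0.704, -0.704, -0.062]
force: [-0.6, -0.9, 1.5]
grip_width: 0.0274
```

jog_arm(delta_pos=[[0,0,-0.02],[0,0,-0.05],[0,0,-0.05]], angular=[[0,0,0],[0,0,0],[0,0,0]], grip=[2.4,2.4,2.4])

```text
clock: 9.63
ee_pos: [0.5964, 0.2338, 0.0333]
eef_rot: [-0.062, -0.704, 0.704, 0.062]
force: [-1.0, -1.8, 1.0]
grip_width: 0.0271
```

jog_arm(delta_pos=[[0,0,-0.02],[0,0,-0.05],[0,0,-0.05]], angular=[[0,0,0],[0,0,0],[0,0,0]], grip=[2.4,2.4,2.4])

```text
clock: 9.88
ee_pos: [0.5964, 0.2339, 0.0333]
eef_rot: [-0.062, -0.704, 0.705, 0.062]
force: [-1.6, -5.0, 2.6]
grip_width: 0.0273
```

jog_arm(delta_pos=[[0,0,-0.02],[0,0,-0.04],[0,0,-0.04]], angular=[[0,0,0],[0,0,0],[0,0,0]], grip=[2.4,2.4,2.4])

```text
clock: 10.13
ee_pos: [0.5964, 0.2339, 0.0333]
eef_rot: [-0.062, -0.704, 0.705, 0.062]
force: [-1.6, -7.2, 3.0]
grip_width: 0.0272
```

jog_arm(delta_pos=[[-0.1,0,0],[-0.2,0,0],[-0.25,0,0],[-0.25,0,0]], angular=[[0,0,0],[0,0,0],[0,0,0],[0,0,0]], grip=[2.4,2.4,2.4,2.4])

```text
clock: 10.47
ee_pos: [0.5982, 0.2336, 0.0334]
eef_rot: [-0.061, -0.704, 0.705, 0.063]
force: [-5.1, -6.6, 4.4]
grip_width: 0.0268
```

jog_arm(delta_pos=[[-0.03,0,0],[-0.06,0,0],[-0.06,0,0]], angular=[[0,0,0],[0,0,0],[0,0,0]], grip=[2.4,2.4,2.4])

```text
clock: 10.72
ee_pos: [0.5987, 0.2335, 0.0334]
eef_rot: [-0.061, -0.704, 0.705, 0.063]
force: [-5.6, -5.7, 5.2]
grip_width: 0.0274
```

jog_arm(delta_pos=[[-0.03,0,0],[-0.06,0,0],[-0.06,0,0]], angular=[[0,0,0],[0,0,0],[0,0,0]], grip=[2.4,2.4,2.4])

```text
clock: 10.97
ee_pos: [0.5993, 0.2334, 0.0333]
eef_rot: [-0.061, -0.704, 0.705, 0.063]
force: [-5.7, -5.9, 5.0]
grip_width: 0.0276
```

jog_arm(delta_pos=[[-0.03,0,0],[-0.06,0,0],[-0.06,0,0]], angular=[[0,0,0],[0,0,0],[0,0,0]], grip=[2.4,2.4,2.4])

```text
clock: 11.22
ee_pos: [0.5999, 0.2333, 0.0334]
eef_rot: [-0.061, -0.704, 0.705, 0.063]
force: [-5.7, -5.8, 5.5]
grip_width: 0.0272
```

jog_arm(delta_pos=[[-0.03,0,0],[-0.06,0,0],[-0.06,0,0]], angular=[[0,0,0],[0,0,0],[0,0,0]], grip=[2.4,2.4,2.4])

```text
clock: 11.47
ee_pos: [0.6005, 0.2332, 0.0334]
eef_rot: [-0.061, -0.704, 0.705, 0.063]
force: [-5.8, -6.8, 4.5]
grip_width: 0.0272
```

jog_arm(delta_pos=[[-0.03,0,0],[-0.05,0,0],[-0.05,0,0]], angular=[[0,0,0],[0,0,0],[0,0,0]], grip=[2.4,2.4,2.4])

```text
clock: 11.72
ee_pos: [0.6009, 0.2331, 0.0333]
eef_rot: [-0.061, -0.704, 0.705, 0.063]
force: [-5.5, -6.6, 5.6]
grip_width: 0.0269
```

jog_arm(delta_pos=[[-0.03,0,0],[-0.05,0,0],[-0.05,0,0]], angular=[[0,0,0],[0,0,0],[0,0,0]], grip=[2.4,2.4,2.4])

```text
clock: 11.97
ee_pos: [0.6014, 0.233, 0.0334]
eef_rot: [-0.061, -0.704, 0.705, 0.063]
force: [-5.8, -6.7, 4.6]
grip_width: 0.0273
```

jog_arm(delta_pos=[[-0.03,0,0],[-0.05,0,0],[-0.05,0,0]], angular=[[0,0,0],[0,0,0],[0,0,0]], grip=[2.4,2.4,2.4])

```text
clock: 12.22
ee_pos: [0.6019, 0.2329, 0.0334]
eef_rot: [-0.061, -0.704, 0.705, 0.063]
force: [-5.9, -6.9, 5.6]
grip_width: 0.0269
```

```bash
python3 - <<'E'
from h import *
from workcell import robot,vision
p,d=vision.camera("side");x,y=240,250
cv2.imwrite("pics/side7.png",cv2.resize(p[y:y+75,x:x+100],None,fx=8,fy=8,interpolation=cv2.INTER_CUBIC))
s=robot.state();print(s['clock'],s['ee_pos'],s['force'],s['grip_width'],s['wrist_torque'])
print(R.from_quat(s['eef_rot']).as_matrix().round(4))
E
```

```text
12.2667 [0.60190836 0.2329093  0.03337756] [-5.49236566 -6.748361    4.67337624] 0.027052295401056425 [-1.03450278  0.74150783 -0.14217209]
[[-0.9846 -0.0028 -0.1746]
 [ 0.1746 -0.0013 -0.9846]
 [ 0.0025 -1.      0.0018]]
```

View pics/side7.png

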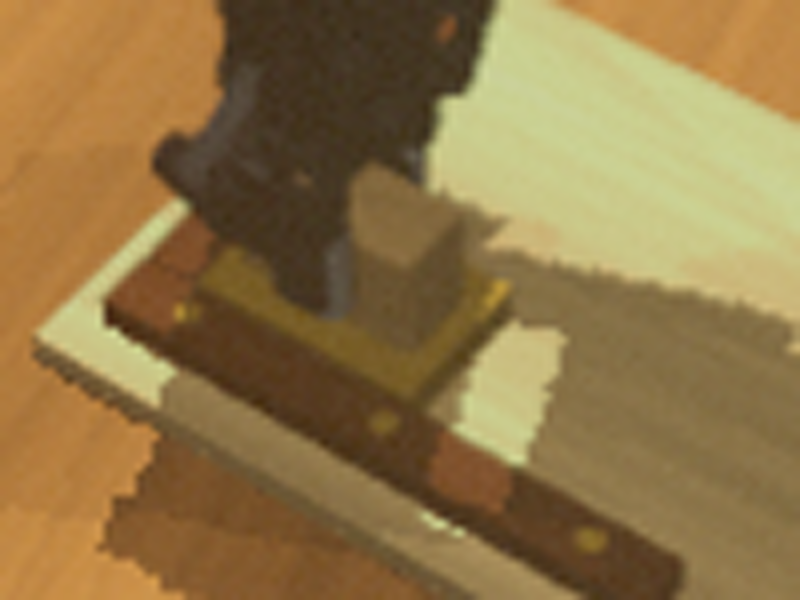

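jog_arm(delta_pos=[[-0.03,0,0],[-0.05,0,0],[-0.05,0,0]], angular=[[0,0,0],[0,0,0],[0,0,0]], grip=[2.4,2.4,2.4])

```text
clock: 12.52
ee_pos: [0.602, 0.2329, 0.0334]
eef_rot: [-0.061, -0.704, 0.705, 0.063]
force: [-7.7, -7.1, 6.7]
grip_width: 0.0275
```

jog_arm(delta_pos=[[-0.03,0,0],[-0.05,0,0],[-0.05,0,0]], angular=[[0,0,0],[0,0,0],[0,0,0]], grip=[2.4,2.4,2.4])

```text
clock: 12.77
ee_pos: [0.602, 0.2329, 0.0335]
eef_rot: [-0.06, -0.704, 0.705, 0.064]
force: [-9.9, -6.3, 8.2]
grip_width: 0.0273
```

jog_arm(delta_pos=[[-0.03,-0.02,-0.02],[-0.06,-0.03,-0.03],[-0.06,-0.03,-0.03],[-0.06,-0.03,-0.03],[-0.06,-0.03,-0.03]], angular=[[0,0,0],[0,0,0],[0,0,0],[0,0,0],[0,0,0]], grip=[2.4,2.4,2.4,2.4,2.4])

```text
clock: 13.18
ee_pos: [0.6021, 0.2329, 0.0335]
eef_rot: [-0.06, -0.704, 0.705, 0.064]
force: [-12.1, -6.9, 8.5]
grip_width: 0.0272
```

```bash
python3 - <<'E'
from h import *
from workcell import robot,vision
p,d=vision.camera("side");x,y=240,250
cv2.imwrite("pics/side8.png",cv2.resize(p[y:y+75,x:x+100],None,fx=8,fy=8,interpolation=cv2.INTER_CUBIC))
p,d=vision.camera("top");cv2.imwrite("pics/top8.png",p)
th=-.1755;tb=np.array([.5484,.2020]);M=np.array([[np.cos(th),-np.sin(th)],[np.sin(th),np.cos(th)]])
s=robot.state();print(s['clock'],s['ee_pos'],s['force'],s['grip_width'],s['wrist_torque'])
print("board frame pos",(s['ee_pos'][:2]-tb)@M,"force",s['force'][:2]@M)
print(R.from_quat(s['eef_rot']).as_matrix().round(4))
E
```

```text
13.2833 [0.60207567 0.2329333  0.03352112] [-11.02180196  -6.6054572    7.72070548] 0.027128623680740385 [-1.17920066  1.66108677 -0.32856273]
board frame pos [0.04745021 0.03982994] force [-9.69918406 -8.42840507]
[[-0.9846 -0.0064 -0.1746]
 [ 0.1746 -0.0017 -0.9846]
 [ 0.006  -1.      0.0028]]
```

View pics/side8.png

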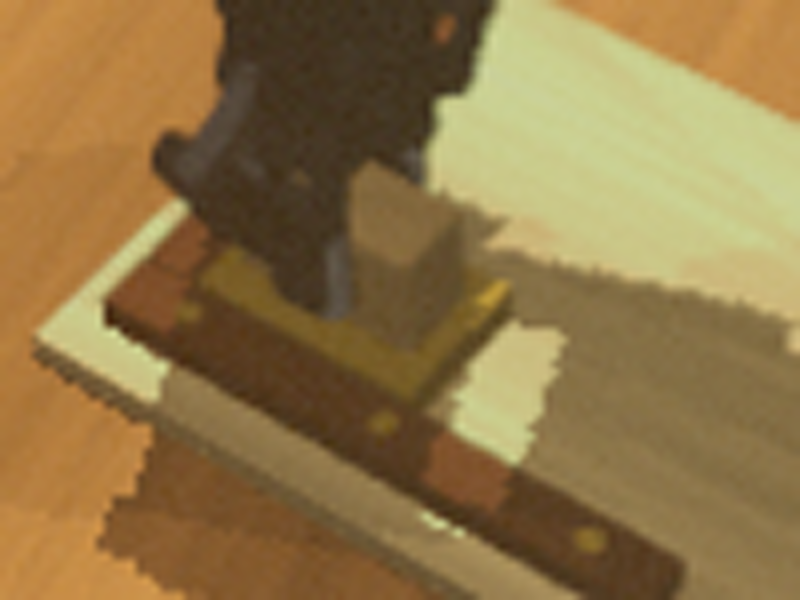

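View pics/top8.png

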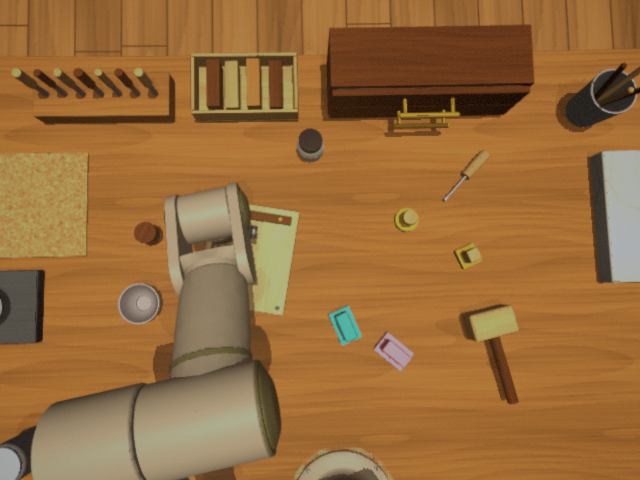

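jog_arm(delta_pos=[[0,0,0],[0,0,0],[0,0,0],[0,0,0],[0,0,0],[0,0,0]], angular=[[0,0,0],[0,0,0],[0,0,0],[0,0,0],[0,0,0],[0,0,0]], grip=[2.4,2.4,2.4,2.4,2.4,2.4])

```text
clock: 13.78
ee_pos: [0.602, 0.2329, 0.0335]
eef_rot: [-0.06, -0.704, 0.705, 0.064]
force: [-11.7, -6.9, 8.0]
grip_width: 0.0271
```

```bash
python3 - <<'E'
from workcell import robot
s=robot.state();print(s['clock'],s['ee_pos'],s['force'],s['dq'].round(4))
print(robot.job_done())
E
```

```text
13.7833 [0.60203896 0.23292428 0.03349215] [-11.73775638  -6.93465725   7.98742129] [ 0.0004 -0.0022 -0.0009 -0.0009 -0.0001  0.0002]
the job is handed in; nothing more can be done
None
```

I gripped the oblong brass and wood stamp across its grip and set it on the board about 10 mm off both fences. I slid it against the long fence, then against the short one, and handed the job in at 13.8 s, still holding it at 60 N.

**Position:** both slides stopped on contact, with the tool at about board x 47.4 mm, y 39.8 mm; the seated centre should be 47 and 40. The tool's yaw matched the board's to within about 0.005 rad, and its tilt was about 0.006 rad. In the side picture the block looks flush with both fences.

**Force:** the last side-force readings were about 10 N towards the short fence and 8–9 N towards the long fence. Board friction takes some of that, so I estimate at least 3–4 N on each fence, well below 30 N. I had no direct reading of the fence contact forces.

**Other items:** in the last top picture, the other things on the bench look to be where they started.

**Disagreements:** the board corners I measured in the side view were about 2–4 mm off the fit from the top view. I therefore relied on contact rather than vision for the final seating.

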